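# Set the end stop of the drilling jig and hold a toner cartridge in its corner

### The arm

A 6-joint arm with a two-finger parallel gripper is mounted at the origin on a cart in front of the work surface, level with it; the furniture and walls round the work are solid. World frame = base frame: x ahead of the robot, y to its left, z up, the work surface at z = 0. Lengths are in m, angles in rad, forces in N, time in s.
With the tool pointing down it reaches from about 0.225 to 0.725 m from the base axis. Payload 3.1 kg.
Tool frame: the origin (TCP) lies on the centre line of the jaws, within the pads' length; the fingertips stand manip.tip_extent ahead of it and the grasp point (between the pads) lies 11 mm behind it (manip.tip_extent is the distance from the TCP to the fingertips, in m); z points along the fingers, y is the line along which they close (so a half turn about z gives the same grasp; the last joint's range is limited). The gripper opens to 85 mm and grips with 20 to 120 N. Pads are 22 mm wide; open, the fingers measure 114 mm over their backs; the gripper's body (76 mm by 85 mm) begins 54 mm behind the grasp point. The pads swing forward as they close: fully open they stand 13 mm farther back than shut.
Start: joints at [-1.386, 0.048, 0.099, 1.622, 0, 1.443], TCP at [0.162, -0.5, 0.239] pointing down, gripper open.
Joint ranges: [-2.91, 2.91], [-0.99, 1.94], [-1.21, 1.42], [-2.12, 2.29], [-1.49, 1.47], [-3.14, 3.14]. Speed limits (rad/s): [2.79, 2.79, 3.14, 3.14, 3.14, 3.14].

### API

Orientations are given as [roll, pitch, yaw] about the fixed x, y, z axes, in that order (R = Rz(yaw) Ry(pitch) Rx(roll)).
In Python, from rig import telemetry, get_image, camera_params, ticket, spot_in, masks_of, tip_of, manip gives the robot as it stands.
- The arm moves only by the shell command python3 -m creep 'ROWS'. ROWS is JSON, a list of rows, each a list of 7 numbers: the shift along the tool's x, y, z in mm, then the turn, a rotation vector about the tool's x, y, z in degrees, then the opening, from 0 (shut) to 1 (fully open). A call has exactly 10 rows; each row is the pose to reach, as a shift and turn from the pose commanded when the call began, along the tool's axes at that moment; what a row does not reach only later rows make up. A row lasts 1/8 s, in which the tool goes at most 62.5 mm and 10.7 degrees, less where a joint would pass 70% of its speed; a pose out of reach is approached as far as the arm can. A call with a gripper value outside its range is refused whole. The fingers move at their own pace and stop on an object; the grip force is fixed at half the most. Time passes only in rows, so rows that repeat a pose let the fingers close, or fill a call up. It gives the time, the measured TCP pose, the force, the opening and the grip force at its end, in the units of the state.
- telemetry.state(): the state, without advancing time (a new reading comes with each control period).
- get_image(name): name is "side" or "top" or "wrist"; returns (picture, depth): 400x640x3 uint8, blue, green, red; 400x640 float32, m along the optical axis (not along the pixel's ray), 0 where there is no reading.
- camera_params(name): a dict with "fx", "fy", "cx", "cy" (pixels), "extrinsics" (4x4, takes a point from camera to world coordinates); the wrist camera has in their place "tool_from_camera" (4x4, takes a point from camera to tool coordinates, whose origin is the TCP and whose axes are the flange's). Camera axes: x right, y down, z forward; pixel columns grow to the right and rows downward; lengths in m; the calibration is good to about 2 mm. A picture is of the moment at which its call begins: read the wrist's pose just before it. camera_params takes no time and is no camera call.
- ticket.close_job(): hands the job in; it is judged then, once.
Trained networks look in the newest picture that a camera, given by its name, has taken for a name from the list of things; names that differ only in an ending like _2 or _b are one class to them, and where a whole thing is asked for, a point or a joint stands for the part that bears it (a point fixed in the world has none). Each returns a list of dicts, best first, with "conf" (0 to 1); they miss things now and then, are a little off and sometimes report something else, mostly with a low value. They report only what shows in the picture. A call takes as long as a camera call.
- spot_in(query, camera): "point" ([row, column] as shares, 0 to 1, of the picture: columns of its width, rows of its height, amid what is visible of it).
- masks_of(query, camera): "region" (400x640 bool, what is visible of it) and "point" ([row, column] as shares, 0 to 1, of the picture: columns of its width, rows of its height, amid what is visible of it).
- tip_of(query, camera): "point" ([row, column] as shares, 0 to 1, of the picture: columns of its width, rows of its height: a listed point, or the origin of a listed thing).
The state is a dict: "t": time; "joint_pos": joint angles; "joint_vel": joint speeds; "tau": joint torques, N m; "ee_pos": TCP position; "tool_rot": TCP orientation; "contact_force": force on the tool from outside, world axes, zero at the start; "torque": the same for the moment, N m; "gripper_width": opening from 0.0 (shut) to 1.0 (fully open); "grip_force": force on a finger pad.
Only numpy, scipy, OpenCV 4.12 (cv2) and the standard library are available. Lean on these libraries where they do the work, as an engineer would, in place of code of your own. Each camera call takes 0.05 s, during which the arm holds its last target. There are 200 camera calls.

### The job

Get the half toner cartridge ready for drilling its filling hole: first crank the handwheel of the drilling jig until the pointer of the end stop lines up with the long setting line on the scale. Then lay the cartridge flat on the jig's plate, slide it in under the drill-bush arm and press it into the corner, so that its long flat side bears on both blocks of the back fence and its end bears on the end stop, without shoving the stop off its line. Finish while still holding the cartridge pressed firmly into the corner, and leave the other things on the bench where they are.

Things in the scene. Friction and masses are not known exactly. Their poses are not given: they have to be found in the camera images.
- jig: drilling jig, fixed to the bench: plain steel base plate 180 x 380 mm, top at z = 10 mm. Origin on the bench top; x away from the robot, y left, z up. Plate from x = -85 to +95 mm, y = -200 to +180 mm. A grey gear housing on its right end (60 x 58 mm, top 58 mm high) carries the handwheel; the wheel's upright shaft is at x = +10, y = -160 mm
- back_fence: back fence of the jig, fixed; same origin and axes as the jig. Two steel blocks in line, 32 mm high above the plate, front faces at x = +55 mm, spanning y = -42 to +4 mm and y = +116 to +162 mm. The 112 mm gap between them is open, with bare plate behind, so a finger can stand behind the cartridge there
- bush (a point): drill bush in its dark steel arm over the plate, centre of its underside, 66 mm above the bench (a cartridge on the plate reaches 56 mm), at jig x = +24, y = -18 mm. The arm is 32 mm wide, top at 82 mm (bush 87), and reaches forward from a post behind the fence to jig x = +11 mm: the cartridge goes in under it from the front, not from above
- end_stop: end stop: upright steel plate, jig x = -13 to +33 mm, 34 mm high above the plate, sliding along the jig's y on a rack. Origin on the plate's top, in the stop's face, which looks to +y (left); axes as the jig. Only the handwheel moves it; it stands by friction, and a push of about 30 N makes it creep
- stop_pointer (a point): tip of the pointer on the end stop, over the scale, in the plane of the stop's face
- set_mark (a point): near end of the setting line, the one long line across the scale (the short ticks are 5 mm apart), at jig x = -54, y = -60 mm; axes as the jig. The stop is set when pointer and line have the same jig y; its face is then at jig y = -60 mm
- handwheel (a joint): turn of the handwheel, rad, positive counter-clockwise from above; that moves the stop to +y (left), 12 mm per rad. Jig y of the stop's face = -105 mm + 12 mm x value: the line is at 3.75. Starts at 0 to 1.6. Stiff, some 10 N at the handle; stays where it is left
- handle_mid (a point): grip point of the handwheel's black handle: an upright round grip 20 mm thick, from 83 to 127 mm above the bench (this point at 109 mm; the rim below ends at 81 mm), 38 mm from the shaft, on its -x side at wheel value 0. The grip spins freely on its pin, so the gripper can go round the circle without turning
- cartridge: half of a stripped toner cartridge, black, 0.35 kg, 46 mm high, left of the jig. Origin under its middle; y along its length, end faces at +-125 mm (stubs stick out farther). Body 70 mm wide: flat side at its x = -39 mm (upright from 7 to 30 mm height), other side at x = +31 mm (upright from 12 to 22 mm, sloping in above). Outer 10 mm of each end 2.5 mm prouder. Grip across the middle, low
- cart_back (a point): middle of the cartridge's flat side (its x = -39 mm), 20 mm above its underside. It starts facing away from the robot, within about 0.3 rad, and goes to the back fence: the cartridge's own x then points to the jig's -x, and its origin, pressed home, at jig x = +16, y = +65, z = 10 mm
- loose_driver: black-handled hex driver, 219 mm long, 22 mm thick, loose, lying behind the jig's right end; origin under its middle; to be left alone
- brush: wooden dust brush lying flat, 197 mm long, 40 mm wide, 11 mm thick, loose, right of the jig; origin under its middle; to be left alone
- loose_gear: small grey gear, 34 mm across, 15 mm high, loose, near the front edge between jig and cartridge; origin at the centre of its underside; to be left alone
- loose_nozzle: grey cone nozzle standing upright, 42 mm across, 53 mm high, loose, behind the cartridge's right end; origin at the centre of its underside; to be left alone

How it is judged:
By the outcome, as a careful person would: the job done as asked, in the order asked, and still so for the second after the job is handed in, while the arm keeps its last pose, push and grip.
It also fails if it takes over 72 s, if anything falls off the work surface, if the arm or the gripper's body presses on something with over 40 N, if the wrist force passes 120 N, or if a joint passes its speed limit or range.

## Working session

There is one attempt and no reset: what is moved stays moved. The work goes in short steps, Python scripts to look and compute and a shell command to move; the robot and the scene stay as the last step left them, time stands still between calls to the robot, and variables do not carry over. Pictures are saved under pics/ and viewed, at most 10 in all, crops included, and the job is handed in when it is done.

```bash
ls; mkdir -p pics; cat > h.py <<'E'
import numpy as np,cv2
from rig import telemetry,get_image,camera_params,ticket,spot_in,masks_of,tip_of,manip
from scipy.spatial.transform import Rotation as R
def T(cam,s=None):
    p=camera_params(cam)
    if 'extrinsics' in p: return p,np.array(p['extrinsics'])
    s=s or telemetry.state(); M=np.eye(4); M[:3,:3]=R.from_euler('xyz',s['tool_rot']).as_matrix() if len(s['tool_rot'])==3 else R.from_quat(s['tool_rot']).as_matrix()
    M[:3,3]=s['ee_pos']; return p,M@np.array(p['tool_from_camera'])
def atz(cam,rc,z,s=None):
    "world point on plane z for share [row,col]"
    p,M=T(cam,s); u,v=rc[1]*640,rc[0]*400
    d=M[:3,:3]@np.array([(u-p['cx'])/p['fx'],(v-p['cy'])/p['fy'],1]); o=M[:3,3]
    return o+d*(z-o[2])/d[2]
def dep(cam,rc,D,s=None):
    p,M=T(cam,s); u,v=rc[1]*640,rc[0]*400; z=D[int(v),int(u)]
    return (M@np.array([(u-p['cx'])/p['fx']*z,(v-p['cy'])/p['fy']*z,z,1]))[:3]
E
python3 - <<'E'
from h import *
s=telemetry.state(); print(s, manip.tip_extent)
for c in ['top','side']:
    I,D=get_image(c); cv2.imwrite(f'pics/{c}0.png',I); print(c,T(c)[1].round(3).tolist())
    for q,z in [('jig',0),('set_mark',.01),('stop_pointer',None),('end_stop',.01),('handle_mid',.109),('bush',.066),('cartridge',0),('cart_back',.02),('loose_gear',0),('loose_nozzle',0),('back_fence',0)]:
        for r in tip_of(q,c)[:2]:
            print(c,q,round(r['conf'],2),np.round(r['point'],3),(atz(c,r['point'],z) if z is not None else dep(c,r['point'],D)).round(4))
E
```

```text
pics
{'t': 0.0, 'joint_pos': array([-1.38579448e+00,  4.87439762e-02,  9.75669165e-02,  1.62199851e+00,
       -8.16930419e-06,  1.44299837e+00]), 'joint_vel': array([ 8.85999294e-04, -1.11623076e-03,  3.18196319e-04,  3.74548151e-04,
        6.12165416e-05,  2.53600834e-05]), 'tau': array([ 1.06180289e-05, -3.38785601e+01,  3.20013535e+01,  2.05485185e-02,
       -1.26673135e-04, -1.17629639e-08]), 'ee_pos': array([ 0.16142992, -0.49893236,  0.23810517]), 'tool_rot': array([-3.13923178e+00, -2.95131848e-04,  3.12799457e-01]), 'contact_force': array([ 0.49833813, -0.34759713, -0.84930949]), 'torque': array([-0.02103943, -0.04361567,  0.03039587]), 'grip_force': 0.0, 'gripper_width': 1.0027889444742677} 0.008
top [[-0.006, -0.991, 0.136, 0.344], [-1.0, 0.008, 0.015, -0.12], [-0.016, -0.136, -0.991, 1.393], [0.0, 0.0, 0.0, 1.0]]
top jig 0.89 [0.49 0.53] [ 0.5366 -0.1648  0.    ]
top set_mark 0.96 [0.546 0.569] [ 0.4684 -0.2343  0.01  ]
top stop_pointer 0.77 [0.547 0.593] [ 0.4675 -0.2794  0.0102]
top end_stop 0.65 [0.501 0.594] [ 0.5211 -0.2818  0.01  ]
top handle_mid 0.51 [0.512 0.638
[... 322 characters left out ...]
, -0.294, 0.43, -0.175], [-0.52, -0.511, 0.684, -1.201], [0.019, -0.808, -0.589, 1.041], [0.0, 0.0, 0.0, 1.0]]
side jig 0.88 [0.576 0.524] [ 0.5298 -0.1794  0.    ]
side set_mark 0.79 [0.607 0.515] [ 0.4718 -0.2329  0.01  ]
side stop_pointer 0.59 [0.621 0.53 ] [ 0.4852 -0.2693  0.008 ]
side end_stop 0.45 [0.611 0.55 ] [ 0.5307 -0.2759  0.01  ]
side handle_mid 0.44 [0.593 0.562] [ 0.5009 -0.35    0.109 ]
side bush 0.75 [0.539 0.539] [ 0.5537 -0.194   0.066 ]
side loose_gear 0.57 [0.514 0.406] [0.3652 0.0778 0.    ]
side loose_gear 0.54 [0.536 0.536] [ 0.6011 -0.1175  0.    ]
side loose_nozzle 0.6 [0.442 0.492] [0.639  0.1449 0.    ]
side back_fence 0.27 [0.619 0.527] [ 0.4869 -0.2557  0.    ]
```

View pics/top0.png

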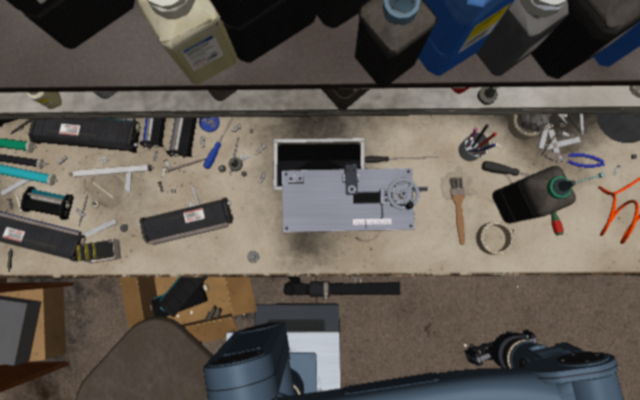

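View pics/side0.png

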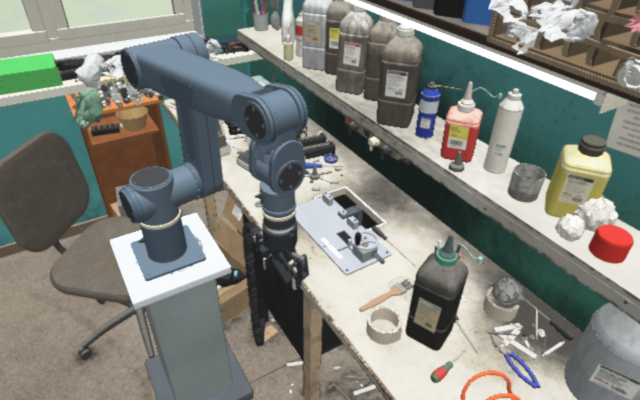

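The top view shows the jig at cols 282–414, rows 168–233, with the wheel near (403,193). The cartridge is at (187,220), the nozzle at (233,162) and the gear at (252,256). I'll get closer with the wrist camera.

```bash
cat >> h.py <<'E'
def go(x,y,z,yaw,cmd=None):
    "shift (mm) and tool-z turn from cmd pose (or measured) to world goal, tool down"
    s=telemetry.state(); p0=np.array(s['ee_pos']); R0=R.from_euler('xyz',s['tool_rot'])
    if cmd is not None: p0=np.array(cmd[:3]); R0=R.from_euler('xyz',[np.pi,0,cmd[3]])
    G=R.from_euler('xyz',[np.pi,0,yaw])
    print('shift',(R0.inv().apply(np.array([x,y,z])-p0)*1000).round(1),'turn',np.degrees((R0.inv()*G).as_rotvec()).round(2))
E
python3 - <<'E'
from h import *
print(np.round(camera_params('wrist')['tool_from_camera'],3).tolist(),camera_params('wrist')['fx'])
I,D=get_image('top')
for q,z in (('jig',.01),('cartridge',.03)):
    m=masks_of(q,'top')[0]; r=m['region'].astype(np.uint8)
    c=max(cv2.findContours(r,0,1)[0],key=cv2.contourArea)[:,0]
    P=np.array([atz('top',[(v+.5)/400,(u+.5)/640],z)[:2] for u,v in c],dtype=np.float32)
    print(q,m['conf'],cv2.minAreaRect(P))
go(.44,-.27,.30,0)
go(.44,-.27,.30,0,[.162,-.5,.239,.3128])
E
```

```text
[[-0.0, -0.949, -0.316, 0.082], [1.0, -0.0, 0.001, -0.0], [-0.001, -0.316, 0.949, -0.136], [0.0, 0.0, 0.0, 1.0]] 278.6214969584738
jig 0.67 ((0.5305904150009155, -0.20707319676876068), (0.19402286410331726, 0.41998186707496643), 0.6696768403053284)
cartridge 0.64 ((0.460757851600647, 0.27105528116226196), (0.0905023142695427, 0.26740312576293945), 14.172505378723145)
shift [ 335.6 -132.7  -60.7] turn [-0.    0.   17.92]
shift [ 335.3 -133.3  -61. ] turn [ 0.   -0.   17.92]
```

```bash
python3 -m creep '[[40,-16,-30,0,0,2,1],[80,-32,-61,0,0,4,1],[120,-48,-61,0,0,6,1],[160,-64,-61,0,0,9,1],[200,-80,-61,0,0,12,1],[240,-96,-61,0,0,14,1],[290,-115,-61,0,0,16,1],[335,-133,-61,0,0,18,1],[335,-133,-61,0,0,18,1],[335,-133,-61,0,0,18,1]]'
python3 - <<'E'
from h import *
s=telemetry.state()
c='wrist'
I,D=get_image(c); cv2.imwrite(f'pics/w1.png',I)
for q,z in [('jig',0),('set_mark',.01),('stop_pointer',None),('end_stop',.01),('handle_mid',.109),('bush',.066),('back_fence',0)]:
        for r in tip_of(q,c)[:2]:
            print(c,q,round(r['conf'],2),np.round(r['point'],3),(atz(c,r['point'],z,s) if z is not None else dep(c,r['point'],D,s)).round(4),dep(c,r['point'],D,s).round(4))
E
```

```text
t: 2.6
ee_pos: [0.4391, -0.27, 0.3003]
tool_rot: [3.141, 0.001, -0.001]
contact_force: [0.1, 0.6, -0.7]
gripper_width: 1.002
grip_force: 0.0
wrist jig 0.64 [0.263 0.396] [ 0.5177 -0.174   0.    ] [ 0.5178 -0.1765  0.0113]
wrist set_mark 0.56 [0.349 0.465] [ 0.4685 -0.239   0.01  ] [ 0.4687 -0.2391  0.0115]
wrist stop_pointer 0.87 [0.349 0.506] [ 0.4686 -0.2783  0.0116] [ 0.4686 -0.2783  0.0116]
wrist end_stop 0.95 [0.251 0.506] [ 0.5242 -0.2779  0.01  ] [ 0.5242 -0.2779  0.0104]
wrist end_stop 0.73 [0.025 0.024] [0.6372 0.1288 0.01  ] [0.6355 0.1229 0.0163]
wrist handle_mid 0.61 [0.311 0.599] [ 0.4976 -0.3442  0.109 ] [ 0.4988 -0.3403  0.1257]
wrist handle_mid 0.36 [0.505 0.164] [ 0.4043 -0.0045  0.109 ] [0.3683 0.077  0.0085]
wrist bush 0.68 [0.209 0.401] [ 0.5434 -0.1936  0.066 ] [ 0.5421 -0.1981  0.0881]
```

View pics/w1.png

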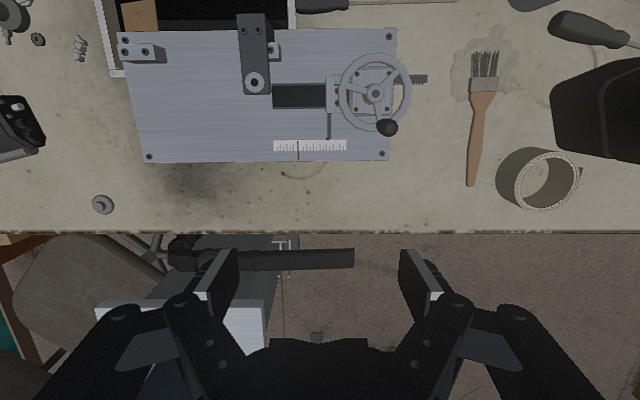

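The wrist view shows the pointer at about (329,138), the long line at (298,141–160), the black handle at (388,127) and the shaft at (374,95). The plate corners are about (143,162), (390,160), (396,28) and (117,33). Nothing loose is near the wheel.

```bash
cat > m.py <<'E'
from h import *
s=telemetry.state()
J=[];W=[]
for (u,v),(x,y),z in [((143,162),(-85,180),.01),((390,160),(-85,-200),.01),((396,28),(95,-200),.01),((117,33),(95,180),.01)]:
    w=atz('wrist',[v/400,u/640],z,s); J.append([x/1e3,y/1e3]); W.append(w[:2]); print(x,y,w.round(4))
J=np.array(J);W=np.array(W)
d=W-W.mean(0);e=J-J.mean(0)
a=np.arctan2((e[:,0]*d[:,1]-e[:,1]*d[:,0]).sum(),(e*d).sum())
Rm=np.array([[np.cos(a),-np.sin(a)],[np.sin(a),np.cos(a)]]);t=W.mean(0)-Rm@J.mean(0)
print('yaw',a,'origin',t,(W-J@Rm.T-t).round(4).tolist())
sh=t+Rm@[.010,-.160]; print('shaft',sh)
for n,(u,v),z in [('hub',(374,95),.08),('handletop',(388,126),.127),('line far',(298,141),.01),('line near',(298,160),.01),('ptr',(329,138),.012)]:
    w=atz('wrist',[v/400,u/640],z,s)[:2]; print(n,w.round(4),((w-t)@Rm*1000).round(1))
E
python3 m.py
python3 - <<'E'
from h import *
s=telemetry.state(); I,D=get_image('wrist')
p,M=T('wrist',s); vv,uu=np.mgrid[0:400,0:640]; Pc=np.stack([(uu-p['cx'])/p['fx']*D,(vv-p['cy'])/p['fy']*D,D],-1); P=Pc@M[:3,:3].T+M[:3,3]
b=(P[...,2]>.112)&(P[...,2]<.135)&(uu>340)&(uu<430)&(vv<170)&(D>0)
q=P[b]; print(len(q),q.mean(0),(q.min(0)+q.max(0))/2,q.min(0),q.max(0))
E
```

```text
-85 180 [0.4348 0.001  0.01  ]
-85 -200 [ 0.4368 -0.3812  0.01  ]
95 -200 [ 0.616  -0.3752  0.01  ]
95 180 [6.111e-01 6.000e-04 1.000e-02]
yaw 0.01035532601851119 origin [ 0.51958597 -0.1787677 ] [[0.0021, 0.0006], [0.0002, -0.0016], [-0.0006, 0.0026], [-0.0017, -0.0017]]
shaft [ 0.53124225 -0.33865557]
hub [ 0.5297 -0.3375] [   8.5 -158.8]
handletop [ 0.497  -0.3456] [ -24.3 -166.6]
line far [ 0.4663 -0.2398] [-53.9 -60.4]
line near [ 0.4373 -0.239 ] [-82.9 -59.4]
ptr [ 0.4709 -0.2865] [ -49.8 -107.2]
280 [ 0.49603135 -0.34602612  0.12514649] [ 0.49561843 -0.3472643   0.12112182] [ 0.48648173 -0.35633701  0.11258061] [ 0.50475512 -0.33819159  0.12966303]
```

```bash
python3 -m creep '[[30,40,40,0,0,0,0.6],[57,76,80,0,0,0,0.6],[57,76,120,0,0,0,0.6],[57,76,150,0,0,0,0.6],[57,76,175,0,0,0,0.6],[57,76,200,0,0,0,0.6],[57,76,200,0,0,0,0.6],[57,76,200,0,0,0,0],[57,76,200,0,0,0,0],[57,76,200,0,0,0,0]]'
python3 - <<'E'
from h import *
s=telemetry.state();I,D=get_image('wrist'); cv2.imwrite('pics/w2.png',I)
print(s['ee_pos'],s['contact_force'],s['gripper_width'],s['grip_force'])
E
```

```text
t: 4.3
ee_pos: [0.4971, -0.3476, 0.1025]
tool_rot: [3.138, -0.002, -0.002]
contact_force: [-0.7, -2.7, 3.7]
gripper_width: 0.205
grip_force: 58.6
[ 0.49709334 -0.34764639  0.10252685] [-0.70612957 -2.72061437  3.67099979] 0.2048293051710185 58.58313484437531
```

View pics/w2.png

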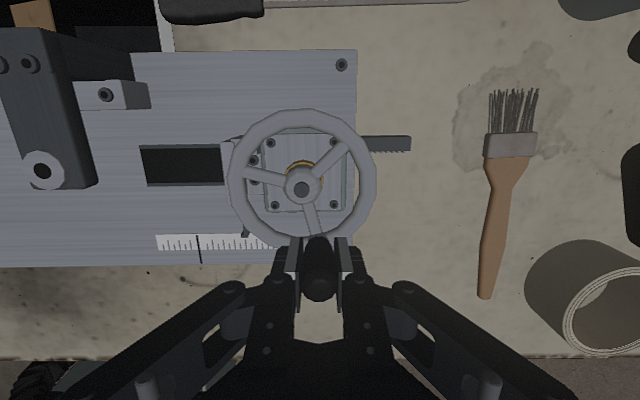

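The grip sits around the handle at (320,270), opening 0.205 (about 18–20 mm), and the hub shows at (302,187).

```bash
python3 - <<'E'
from h import *
h=atz('wrist',[187/400,302/640],.081)[:2]; print('hub',h)
for w in (h,np.array([.532,-.3382])):
    d=telemetry.state()['ee_pos'][:2]-w; d[0]-=0; print(np.hypot(*d), np.arctan2(-d[1],-d[0])-.0104)
    
for v0 in (.24,):
  c=np.array([np.cos(v0),np.sin(v0)])*38
  for v in np.append(np.arange(v0+.2,2.2,.2),[]): pass
  f=lambda vs:print([( round(38*(np.cos(v0)-np.cos(v)),1), round(38*(np.sin(v)-np.sin(v0)),1),round(v,2)) for v in vs])
  f(np.linspace(v0,2.0,11)[1:]); v0=2.0; f(np.append(np.linspace(v0,3.6,9)[1:],[3.6,3.6]))
E
```

```text
hub [ 0.53216804 -0.33774921]
0.03645657117752503 0.26453554135865537
0.0361745425495951 0.2538030115784868
[(np.float64(2.2), np.float64(6.3), np.float64(0.42)), (np.float64(5.4), np.float64(12.2), np.float64(0.59)), (np.float64(9.6), np.float64(17.4), np.float64(0.77)), (np.float64(14.6), np.float64(21.7), np.float64(0.94)), (np.float64(20.4), np.float64(25.2), np.float64(1.12)), (np.float64(26.6), np.float64(27.5), np.float64(1.3)), (np.float64(33.2), np.float64(28.8), np.float64(1.47)), (np.float64(39.8), np.float64(28.9), np.float64(1.65)), (np.float64(46.4), np.float64(27.8), np.float64(1.82)), (np.float64(52.7), np.float64(25.5), np.float64(2.0))]
[(np.float64(6.5), np.float64(-3.8), np.float64(2.2)), (np.float64(12.2), np.float64(-8.9), np.float64(2.4)), (np.float64(16.7), np.float64(-15.0), np.float64(2.6)), (np.float64(20.0), np.float64(-21.8), np.float64(2.8)), (np.float64(21.8), np.float64(-29.2), np.float64(3.0)), (np.float64(22.1), np.float64(-36.8), np.float64(3.2)), (np.float64(20.9), np.float64(-44.3), np.float64(3.4)), (np.float64(18.3), np.float64(-51.4), np.float64(3.6)), (np.float64(18.3), np.float64(-51.4), np.float64(3.6)), (np.float64(18.3), np.float64(-51.4), np.float64(3.6))]
```

```bash
python3 -m creep '[[2,6,0,0,0,0,0],[5,12,0,0,0,0,0],[9.5,17.5,0,0,0,0,0],[14.5,21.5,0,0,0,0,0],[20.5,25,0,0,0,0,0],[26.5,27.5,0,0,0,0,0],[33,29,0,0,0,0,0],[40,29,0,0,0,0,0],[46.5,28,0,0,0,0,0],[52.5,25.5,0,0,0,0,0]]'
```

```text
t: 5.6
ee_pos: [0.5454, -0.3741, 0.1024]
tool_rot: [3.136, 0.006, -0.004]
contact_force: [-9.8, -5.0, 7.5]
gripper_width: 0.207
grip_force: 59.2
```

```bash
python3 -m creep '[[6.5,-4,0,0,0,0,0],[12,-9,0,0,0,0,0],[16.5,-15,0,0,0,0,0],[20,-22,0,0,0,0,0],[22,-29,0,0,0,0,0],[22,-37,0,0,0,0,0],[21,-44,0,0,0,0,0],[18.5,-51.5,0,0,0,0,0],[18.5,-51.5,0,0,0,0,0],[18.5,-51.5,0,0,0,0,0]]'
python3 - <<'E'
from h import *
s=telemetry.state();I,D=get_image('wrist'); cv2.imwrite('pics/w3.png',I)
d=s['ee_pos'][:2]-np.array([.532,-.338]); print(np.hypot(*d)*1e3, np.arctan2(-d[1],-d[0])%6.283-.0104, s['contact_force'])
for q in ('stop_pointer','set_mark'):
  for r in tip_of(q,'wrist')[:1]: print(q,r['conf'],np.array(r['point'])*[400,640],atz('wrist',r['point'],.011,s))
I,D=get_image('top')
for q in ('stop_pointer','set_mark','end_stop'):
  for r in tip_of(q,'top')[:1]: print(q,r['conf'],atz('top',r['point'],.011))
E
```

```text
t: 6.85
ee_pos: [0.5692, -0.324, 0.1025]
tool_rot: [3.134, -0.005, -0.003]
contact_force: [2.3, -7.5, 3.1]
gripper_width: 0.204
grip_force: 58.9
39.74620852185779 3.490998349573468 [ 2.34344602 -7.47618553  3.08391454]
stop_pointer 0.36 [ 0.52274219 -0.17184721  0.011     ]
set_mark 0.34 [ 0.52973729 -0.17267782  0.011     ]
```

View pics/w3.png

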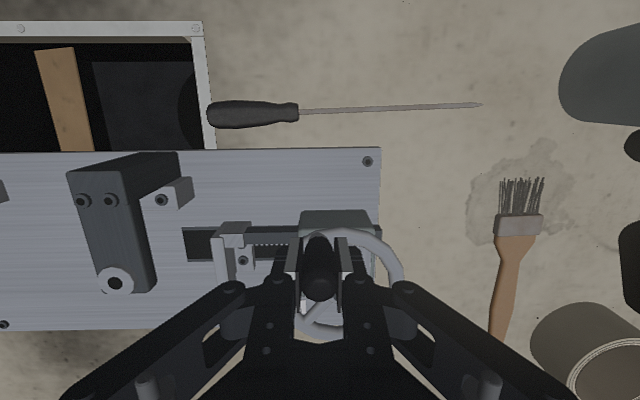

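The stop is visible at cols 214–250. The gripper hides the scale, so I'll use the stop's top edge for now.

```bash
cat > stop.py <<'E'
from h import *
s=telemetry.state(); I,D=get_image('wrist')
p,M=T('wrist',s); vv,uu=np.mgrid[0:400,0:640]; Pc=np.stack([(uu-p['cx'])/p['fx']*D,(vv-p['cy'])/p['fy']*D,D],-1); P=Pc@M[:3,:3].T+M[:3,3]
t=np.array([.5196,-.1788]);a=.0104
j=(P[...,:2]-t)@np.array([[np.cos(a),-np.sin(a)],[np.sin(a),np.cos(a)]])*1000
b=(abs(P[...,2]-.044)<.004)&(D>0)&(j[...,0]>-10)&(j[...,0]<30)&(j[...,1]>-110)&(j[...,1]<-38)
for v in range(200,320,12):
    k=b[v]; 
    if k.sum(): print(v,uu[v][k].min(),j[v][k][:,1].max().round(1),j[v][k][0].round(1),P[v][k][:,2].mean().round(4))
E
python3 stop.py
```

```text
248 212 -62.5 [ 24.1 -62.5] 0.0446
260 214 -62.9 [ 13.8 -62.9] 0.0445
272 215 -62.6 [  3.3 -62.6] 0.0446
284 217 -62.6 [ -8.3 -62.6] 0.0448
```

```bash
python3 -m creep '[[-2,-3.5,0,0,0,0,0],[-4.5,-7,0,0,0,0,0],[-4.5,-7,0,0,0,0,0],[-4.5,-7,0,0,0,0,0],[-4.5,-7,0,0,0,0,0],[-4.5,-7,0,0,0,0,0],[-4.5,-7,0,0,0,0,0],[-4.5,-7,0,0,0,0,0],[-4.5,-7,0,0,0,0,0],[-4.5,-7,0,0,0,0,0]]'; python3 stop.py
```

```text
t: 8.5
ee_pos: [0.5656, -0.317, 0.1025]
tool_rot: [3.134, -0.007, -0.002]
contact_force: [3.4, -8.5, 0.9]
gripper_width: 0.205
grip_force: 58.8
236 230 -70.1 [ 29.9 -70.1] 0.0422
248 218 -60.9 [ 21.6 -60.9] 0.0447
260 219 -60.1 [ 10.6 -60.1] 0.0448
272 221 -60.3 [ -0.4 -60.3] 0.0448
```

```bash
python3 -m creep '[[0,2,0,0,0,0,0],[0,2,0,0,0,0,0.6],[0,2,0,0,0,0,0.6],[0,2,0,0,0,0,0.6],[0,2,-40,0,0,0,0.6],[0,2,-80,0,0,0,0.6],[-50,-20,-100,0,0,0,0.6],[-90,-50,-100,0,0,0,0.6],[-90,-50,-100,0,0,0,0.6],[-90,-50,-100,0,0,0,0.6]]'
python3 - <<'E'
from h import *
s=telemetry.state();I,D=get_image('wrist')
for q in ('stop_pointer','set_mark'):
  for r in tip_of(q,'wrist')[:1]: print(q,r['conf'],np.array(r['point'])*[400,640],atz('wrist',r['point'],.011,s))
r=(np.array(tip_of('set_mark','wrist')[0]['point'])*[400,640]).astype(int)
r0,c0=max(r[0]-60,0),max(r[1]-80,0); print(r0,c0)
cv2.imwrite('pics/w4.png',cv2.resize(I[r0:r0+120,c0:c0+160],None,fx=5,fy=5,interpolation=2)[:600,:800])
E
```

```text
t: 9.8
ee_pos: [0.473, -0.2628, 0.2003]
tool_rot: [3.141, -0.001, -0.001]
contact_force: [-0.1, -1.0, 0.1]
gripper_width: 0.605
grip_force: 0.0
stop_pointer 0.94 [178.4  296.32] [ 0.46882743 -0.23618812  0.011     ]
set_mark 0.78 [178.68  295.616] [ 0.46848055 -0.23533133  0.011     ]
118 215
```

View pics/w4.png

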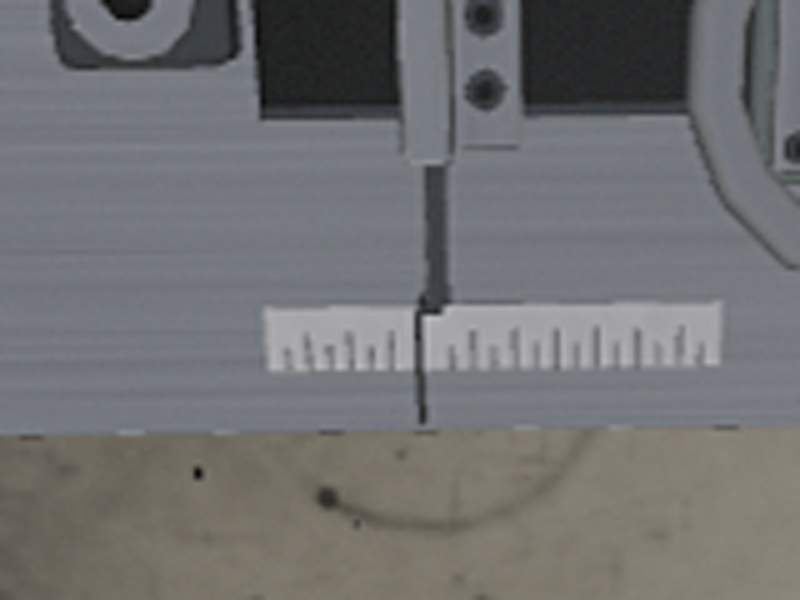

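The long line is at crop col 420 and the pointer's left edge, which is the stop's face plane, is at about 421. With roughly 4.1 px/mm, the stop is set to well under 1 mm. The cartridge is next.

```bash
python3 -m creep '[[0,-40,-60,0,0,-10,0.6],[-2,-95,-110,0,0,-20,0.8],[-4,-150,-120,0,0,-31,1],[-6,-205,-120,0,0,-41,1],[-8,-260,-120,0,0,-52,1],[-10,-315,-120,0,0,-62,1],[-11,-370,-120,0,0,-73,1],[-12,-425,-120,0,0,-83,1],[-13,-480,-120,0,0,-94,1],[-13,-533,-120,0,0,-104,1]]'; python3 -m creep '[[0,0,0,0,0,0,1],[0,0,0,0,0,0,1],[0,0,0,0,0,0,1],[0,0,0,0,0,0,1],[0,0,0,0,0,0,1],[0,0,0,0,0,0,1],[0,0,0,0,0,0,1],[0,0,0,0,0,0,1],[0,0,0,0,0,0,1],[0,0,0,0,0,0,1]]'
python3 - <<'E'
from h import *
s=telemetry.state();c='wrist'
I,D=get_image(c); cv2.imwrite('pics/w5.png',I)
for q,z in [('cartridge',0),('cart_back',.02),('loose_gear',0),('loose_nozzle',0)]:
    for r in tip_of(q,c)[:1]: print(q,round(r['conf'],2),np.array(r['point'])*[400,640],atz(c,r['point'],z,s).round(4))
m=masks_of('cartridge',c)
for k in m[:1]:
    p,M=T(c,s); vv,uu=np.nonzero(k['region']&(D>0)); d=D[vv,uu]
    P=np.stack([(uu-p['cx'])/p['fx']*d,(vv-p['cy'])/p['fy']*d,d],-1)@M[:3,:3].T+M[:3,3]
    for lo,hi in ((.004,.06),(.03,.055),(.008,.03)):
        Q=P[(P[:,2]>lo)&(P[:,2]<hi)]; print(k['conf'],lo,len(Q),cv2.minAreaRect(Q[:,:2].astype(np.float32)))
    np.save('cart.npy',P)
E
```

```text
t: 11.25
ee_pos: [0.4612, 0.2724, 0.3205]
tool_rot: [3.141, -0.0, 1.82]
contact_force: [1.1, -1.0, -0.6]
gripper_width: 0.998
grip_force: 0.0
t: 12.5
ee_pos: [0.4606, 0.2701, 0.3203]
tool_rot: [-3.142, 0.0, 1.814]
contact_force: [-0.8, -0.2, 0.4]
gripper_width: 1.003
grip_force: 0.0
cartridge 0.71 [154.4   318.528] [0.4617 0.2714 0.    ]
cart_back 0.84 [153.4   347.072] [0.5039 0.2871 0.02  ]
loose_gear 0.7 [242.72  242.688] [0.3662 0.0806 0.    ]
loose_nozzle 0.56 [247.52  393.024] [0.6361 0.1374 0.    ]
0.95 0.004 8583 ((0.4622264802455902, 0.276201069355011), (0.0812823623418808, 0.2606395483016968), 13.29572868347168)
0.95 0.03 7894 ((0.4633663594722748, 0.2762446999549866), (0.078801229596138, 0.26023560762405396), 13.237105369567871)
0.95 0.008 688 ((0.4619198441505432, 0.2764335870742798), (0.08107724785804749, 0.25990837812423706), 13.466224670410156)
```

View pics/w5.png

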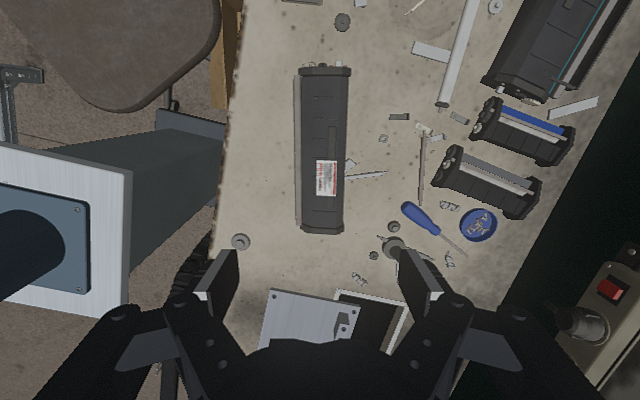

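```bash
python3 - <<'E'
from h import *
P=np.load('cart.npy'); a=.235; c=np.array([.464,.2755]); n=np.array([np.cos(a),np.sin(a)]); l=np.array([-n[1],n[0]])
d=P[:,:2]-c; x=d@n*1000; y=d@l*1000
for lo in range(-30,31,20):
    k=(y>lo)&(y<lo+20)&(P[:,2]>.004); print(lo,x[k].min().round(1),x[k].max().round(1))
k=(abs(y)<60)&(P[:,2]>0)
for b in range(-48,48,6):
    q=k&(x>=b)&(x<b+6)
    if q.sum(): print(b,q.sum(),np.percentile(P[q,2],[5,50,95]).round(4))
k=(P[:,2]>.02)
for b in range(-42,48,6):
    q=k&(x>=b)&(x<b+6)
    if q.sum(): print(b,y[q].min().round(1),y[q].max().round(1))
# edge tilt
for side in (0,1):
    ys=[];xs=[]
    for b in range(-100,100,10):
        q=k&(y>b)&(y<b+10); ys.append(b+5); xs.append(x[q].max() if side else x[q].min())
    print(side,np.polyfit(ys,xs,1))
E
```

```text
-30 -39.9 37.7
-10 -42.2 37.7
10 -41.7 36.7
30 -41.0 37.0
-48 5 [0.0037 0.0173 0.0181]
-42 220 [0.0197 0.0333 0.0349]
-36 319 [0.0312 0.034  0.0357]
-30 302 [0.0255 0.0287 0.0315]
-24 276 [0.0309 0.0335 0.036 ]
-18 315 [0.036  0.0388 0.0417]
-12 316 [0.0406 0.0421 0.0455]
-6 334 [0.0417 0.0447 0.0481]
0 329 [0.0424 0.0459 0.0488]
6 331 [0.0434 0.0477 0.0495]
12 326 [0.0449 0.0489 0.0503]
18 317 [0.0453 0.0487 0.0506]
24 303 [0.0409 0.044  0.0474]
30 279 [0.0347 0.0378 0.041 ]
36 62 [0.0318 0.0337 0.0349]
-42 -115.1 113.6
-36 -125.2 123.1
-30 -128.6 129.7
-24 -129.2 129.6
-18 -124.4 129.9
-12 -125.2 128.8
-6 -125.0 128.0
0 -125.0 128.1
6 -124.7 126.8
12 -125.0 125.9
18 -125.2 131.3
24 -124.6 131.1
30 -125.2 125.1
36 -121.4 124.1
0 [ 8.53793801e-03 -4.03488512e+01]
1 [2.76490954e-03 3.71976810e+01]
```

The cartridge spans cols 296–350 and rows 65–235, with yaw about 0.23. The nozzle is at (393,247) and the gear at (241,241), both clear of the fingers.

```bash
python3 -m creep '[[2,2,40,0,0,0,1],[4.5,3.5,90,0,0,0.7,1],[4.5,3.5,140,0,0,0.7,1],[4.5,3.5,185,0,0,0.7,1],[4.5,3.5,225,0,0,0.7,1],[4.5,3.5,250,0,0,0.7,1],[4.5,3.5,250,0,0,0.7,1],[4.5,3.5,250,0,0,0.7,1],[4.5,3.5,250,0,0,0.7,1],[4.5,3.5,250,0,0,0.7,1]]'
python3 - <<'E'
from h import *
I,D=get_image('wrist'); cv2.imwrite('pics/w6.png',I)
E
```

```text
t: 14.05
ee_pos: [0.4639, 0.2757, 0.0719]
tool_rot: [3.139, -0.001, 1.802]
contact_force: [0.5, 0.5, 0.0]
gripper_width: 0.999
grip_force: 0.0
```

View pics/w6.png

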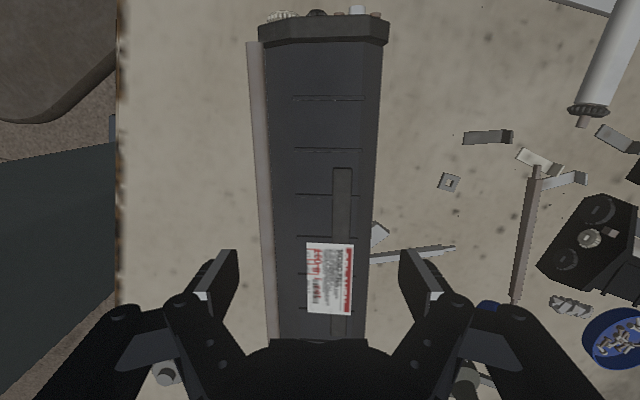

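The fingers straddle the cartridge evenly, with a gap of about 28 px on each side (edges at cols 266 and 372, fingers at 237 and 400). Now I'll descend.

```bash
python3 -m creep '[[0,0,12,0,0,0,1],[0,0,24,0,0,0,1],[0,0,36,0,0,0,1],[0,0,46,0,0,0,1],[0,0,54,0,0,0,1],[0,0,60,0,0,0,1],[0,0,65,0,0,0,1],[0,0,67,0,0,0,1],[0,0,67,0,0,0,1],[0,0,67,0,0,0,1]]'
```

```text
t: 15.35
ee_pos: [0.4632, 0.2754, 0.0037]
tool_rot: [3.141, -0.0, 1.802]
contact_force: [0.4, 0.8, -0.3]
gripper_width: 0.998
grip_force: 0.0
```

```bash
python3 -m creep '[[0,0,0,0,0,0,0.9],[0,0,0,0,0,0,0.8],[0,0,0,0,0,0,0.7],[0,0,0,0,0,0,0.5],[0,0,0,0,0,0,0.5],[0,0,0,0,0,0,0.5],[0,0,0,0,0,0,0.5],[0,0,0,0,0,0,0.5],[0,0,0,0,0,0,0.5],[0,0,0,0,0,0,0.5]]'
```

```text
t: 16.6
ee_pos: [0.4639, 0.2756, 0.0044]
tool_rot: [3.139, -0.0, 1.801]
contact_force: [1.1, -0.5, 5.7]
gripper_width: 0.808
grip_force: 67.7
```

Gripped at opening 0.81, about 69 mm, as expected for the body. Next I'll lift and carry it to staging in front of the drill-bush arm.

```bash
python3 -m creep '[[0,0,-15,0,0,0,0.5],[0,0,-40,0,0,0,0.5],[-20,-5,-70,0,0,1,0.5],[-60,-14,-80,0,0,2,0.5],[-110,-25,-80,0,0,4,0.5],[-160,-36,-80,0,0,6,0.5],[-210,-47,-80,0,0,8,0.5],[-260,-58,-80,0,0,10,0.5],[-310,-69,-80,0,0,12,0.5],[-345,-76,-80,0,0,12.6,0.5]]'; python3 -m creep '[[-12,-3,0,0,0,0,0.5],[-21,-5,0,0,0,0,0.5],[-21,-1,0,0,0,0,0.5],[-21,-0,0,0,0,0,0.5],[-21,-0,0,0,0,0,0.5],[-21,-0,0,0,0,0,0.5],[-21,-0,0,0,0,0,0.5],[-21,-0,0,0,0,0,0.5],[-21,-0,0,0,0,0,0.5],[-21,-0,0,0,0,0,0.5]]'
python3 - <<'E'
from h import *
go(.4688,-.0993,.030,1.581); go(.4688,-.0993,.0165,1.581)
s=telemetry.state();I,D=get_image('top')
for q,z in (('cartridge',.085),('cart_back',.105)):
  for r in tip_of(q,'top')[:1]: print(q,r['conf'],atz('top',r['point'],z))
cv2.imwrite('pics/t7.png',cv2.resize(I[140:280,200:440],None,fx=3,fy=3,interpolation=2))
E
```

```text
t: 17.85
ee_pos: [0.4664, -0.0796, 0.0826]
tool_rot: [-3.139, -0.001, 1.58]
contact_force: [-0.3, 0.3, -3.1]
gripper_width: 0.805
grip_force: 69.2
t: 19.1
ee_pos: [0.468, -0.099, 0.0833]
tool_rot: [-3.142, -0.0, 1.582]
contact_force: [-0.1, 0.4, -2.7]
gripper_width: 0.806
grip_force: 69.2
shift [-0.3  0.8 53.3] turn [-0.   -0.    0.03]
shift [-0.3  0.8 66.8] turn [-0.   -0.    0.03]
cartridge 0.96 [ 0.46482188 -0.09592612  0.085     ]
```

View pics/t7.png

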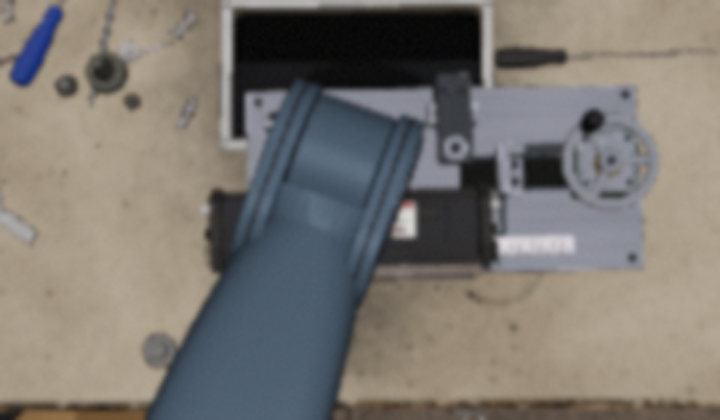

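The top crop shows the cartridge (210–497, 190–270) held parallel to the plate, in front of the drill-bush arm (440–470, up to row 165) and left of the stop (500). Now I'll lower it.

```bash
python3 -m creep '[[0,0,15,0,0,0,0.5],[0,0,32,0,0,0,0.5],[0,0,46,0,0,0,0.5],[0,0,56,0,0,0,0.5],[0,0,61,0,0,0,0.5],[0,0,64,0,0,0,0.5],[0,0,66,0,0,0,0.5],[0,0,67,0,0,0,0.5],[0,0,68,0,0,0,0.5],[0,0,68,0,0,0,0.5]]'
```

```text
t: 20.5
ee_pos: [0.4682, -0.099, 0.0154]
tool_rot: [3.141, 0.0, 1.582]
contact_force: [-0.5, 0.2, -2.7]
gripper_width: 0.804
grip_force: 69.2
```

```bash
python3 -m creep '[[0,0,0.5,0,0,0,0.5],[0,0,1,0,0,0,0.5],[0,0,1.5,0,0,0,0.5],[0,0,2,0,0,0,0.5],[0,0,2,0,0,0,0.5],[0,0,2,0,0,0,0.5],[0,0,2,0,0,0,0.5],[0,0,2,0,0,0,0.5],[0,0,2,0,0,0,0.5],[0,0,2,0,0,0,0.5]]'
```

```text
t: 21.75
ee_pos: [0.4682, -0.099, 0.0141]
tool_rot: [3.141, 0.0, 1.582]
contact_force: [-3.0, 1.8, 6.7]
gripper_width: 0.806
grip_force: 69.9
```

```bash
python3 -m creep '[[0,5,-0.5,0,0,0,0.5],[0,14,-0.5,0,0,0,0.5],[0,24,-0.5,0,0,0,0.5],[0,34,-0.5,0,0,0,0.5],[0,44,-0.5,0,0,0,0.5],[0,53,-0.5,0,0,0,0.5],[0,60,-0.5,0,0,0,0.5],[0,64,-0.5,0,0,0,0.5],[0,66,-0.5,0,0,0,0.5],[0,66,-0.5,0,0,0,0.5]]'
```

```text
t: 23.0
ee_pos: [0.535, -0.0985, 0.0141]
tool_rot: [3.141, 0.001, 1.582]
contact_force: [-3.6, -1.4, 5.3]
gripper_width: 0.803
grip_force: 70.1
```

```bash
python3 -m creep '[[0,1,0,0,0,0,0.5],[0,2,0,0,0,0,0.5],[0,3,0,0,0,0,0.5],[0,3.5,0,0,0,0,0.5],[0,4,0,0,0,0,0.5],[0,4.5,0,0,0,0,0.5],[0,5,0,0,0,0,0.5],[0,5,0,0,0,0,0.5],[0,5,0,0,0,0,0.5],[0,5,0,0,0,0,0.5]]'
```

```text
t: 24.25
ee_pos: [0.5364, -0.0983, 0.0142]
tool_rot: [-3.135, 0.0, 1.579]
contact_force: [-13.0, -0.2, 13.2]
gripper_width: 0.803
grip_force: 69.9
```

```bash
python3 -m creep '[[0,-2,-0.4,0,0,0,0.5],[-3,-2,-0.4,0,0,0,0.5],[-6,-2,-0.4,0,0,0,0.5],[-9,-2,-0.4,0,0,0,0.5],[-11,-2,-0.4,0,0,0,0.5],[-12,-2,-0.4,0,0,0,0.5],[-13,-2,-0.4,0,0,0,0.5],[-13,-2,-0.4,0,0,0,0.5],[-13,-2,-0.4,0,0,0,0.5],[-13,-2,-0.4,0,0,0,0.5]]'
```

```text
t: 25.5
ee_pos: [0.5374, -0.1117, 0.0142]
tool_rot: [3.141, 0.001, 1.581]
contact_force: [1.1, -0.3, -0.1]
gripper_width: 0.804
grip_force: 69.7
```

```bash
python3 -m creep '[[-0.5,0,0,0,0,0,0.5],[-1,0,0,0,0,0,0.5],[-1.5,0,0,0,0,0,0.5],[-2,0,0,0,0,0,0.5],[-2.5,0,0,0,0,0,0.5],[-3,0,0,0,0,0,0.5],[-3,0,0,0,0,0,0.5],[-3,0,0,0,0,0,0.5],[-3,0,0,0,0,0,0.5],[-3,0,0,0,0,0,0.5]]'
```

```text
t: 26.75
ee_pos: [0.5371, -0.1121, 0.0142]
tool_rot: [-3.142, -0.004, 1.582]
contact_force: [1.0, 6.8, 1.6]
gripper_width: 0.806
grip_force: 69.8
```

```bash
python3 -m creep '[[0,1,0,0,0,0,0.5],[0,2,0,0,0,0,0.5],[0,3,0,0,0,0,0.5],[0,4,0,0,0,0,0.5],[-0.5,4,0,0,0,0,0.5],[-1,4,0,0,0,0,0.5],[-1.5,4,0,0,0,0,0.5],[-1.5,4,0,0,0,0,0.5],[-1.5,4,0,0,0,0,0.5],[-1.5,4,0,0,0,0,0.5]]'
python3 - <<'E'
from h import *
s=telemetry.state(); print(s['contact_force'],s['torque'])
I,D=get_image('wrist'); cv2.imwrite('pics/w8.png',I)
I,D=get_image('side'); cv2.imwrite('pics/s8.png',cv2.resize(I[170:290,280:420],None,fx=5,fy=5,interpolation=2))
for c in ('side','top'):
  if c=='top': I,D=get_image('top')
  for q,z in (('stop_pointer',.011),('set_mark',.01),('cart_back',.03),('cartridge',.01)):
    for r in tip_of(q,c)[:1]: print(c,q,r['conf'],atz(c,r['point'],z))
E
```

```text
t: 28.0
ee_pos: [0.5379, -0.1124, 0.0143]
tool_rot: [-3.135, -0.006, 1.582]
contact_force: [-7.1, 11.2, 9.2]
gripper_width: 0.803
grip_force: 70.1
[-7.10129395 11.15912078  9.17400768] [ 1.64936713  1.26990788 -0.42413201]
side stop_pointer 0.73 [ 0.47987033 -0.22555981  0.011     ]
side set_mark 0.69 [ 0.45853564 -0.24522213  0.01      ]
side cart_back 0.57 [ 0.57706171 -0.10371222  0.03      ]
side cartridge 0.74 [ 0.5452768  -0.11713684  0.01      ]
top stop_pointer 0.67 [ 0.467156   -0.23967459  0.011     ]
top set_mark 0.4 [ 0.6434044  -0.35300242  0.01      ]
top cartridge 0.58 [ 0.51824975 -0.16627603  0.01      ]
```

View pics/s8.png

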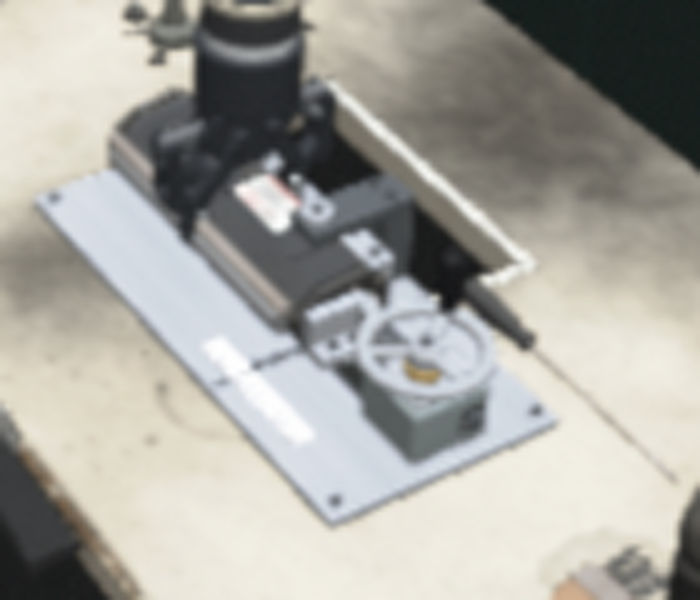

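The pointer still continues the setting line at (215–300, 385–350), and the cartridge's end is against the stop. The z-moment suggests that mostly the right block bears, so I'll press harder in x and watch it.

```bash
python3 -m creep '[[0,1,-0.3,0,0,0,0.5],[0,2,-0.5,0,0,0,0.5],[0,3,-0.5,0,0,0,0.5],[-0.3,3,-0.5,0,0,0,0.5],[-0.6,3,-0.5,0,0,0,0.5],[-0.6,3,-0.5,0,0,0,0.5],[-0.6,3,-0.5,0,0,0,0.5],[-0.6,3,-0.5,0,0,0,0.5],[-0.6,3,-0.5,0,0,0,0.5],[-0.6,3,-0.5,0,0,0,0.5]]'
python3 -c "
from h import *
s=telemetry.state(); print(s['contact_force'],s['torque'],s['tool_rot'],s['ee_pos'])"
python3 -m creep '[[0,0,0,0,0,0.1,0.5],[0,0,0,0,0,0.2,0.5],[0,0,0,0,0,0.3,0.5],[0,0,0,0,0,0.4,0.5],[0,0,0,0,0,0.5,0.5],[0,0,0,0,0,0.5,0.5],[0,0,0,0,0,0.5,0.5],[0,0,0,0,0,0.5,0.5],[0,0,0,0,0,0.5,0.5],[0,0,0,0,0,0.5,0.5]]'
python3 -c "
from h import *
s=telemetry.state(); print(s['contact_force'],s['torque'],s['tool_rot'],s['ee_pos'])"
```

```text
t: 29.8
ee_pos: [0.538, -0.1124, 0.0144]
tool_rot: [-3.129, -0.007, 1.582]
contact_force: [-13.1, 10.9, 13.7]
gripper_width: 0.805
grip_force: 69.9
[-13.0863428   10.90829945  13.67665114] [ 1.7976751   2.2970038  -0.39182034] [-3.12891514 -0.00744828  1.5816773 ] [ 0.53797969 -0.11237129  0.01439302]
t: 31.05
ee_pos: [0.538, -0.1123, 0.0144]
tool_rot: [-3.129, -0.007, 1.578]
contact_force: [-14.1, 10.3, 12.5]
gripper_width: 0.807
grip_force: 69.7
[-14.09191247  10.29715567  12.51911524] [1.60535606 2.32150263 1.08310193] [-3.12872702 -0.00657988  1.57836638] [ 0.5380066  -0.11232371  0.01441129]
```

```bash
python3 -m creep '[[0,0,0,-0.2,0,-0.1,0.5],[0,0.5,0,-0.4,0,-0.2,0.5],[0,1,0,-0.6,0,-0.3,0.5],[0,1.5,0,-0.7,0,-0.3,0.5],[-0.3,2,0,-0.7,0,-0.3,0.5],[-0.6,2,0,-0.7,0,-0.3,0.5],[-0.6,2,0,-0.7,0,-0.3,0.5],[-0.6,2,0,-0.7,0,-0.3,0.5],[-0.6,2,0,-0.7,0,-0.3,0.5],[-0.6,2,0,-0.7,0,-0.3,0.5]]'
python3 -c "
from h import *
s=telemetry.state(); print(s['contact_force'],s['torque'],s['tool_rot'],s['ee_pos'])"
```

```text
t: 32.3
ee_pos: [0.5382, -0.1123, 0.0142]
tool_rot: [-3.137, -0.008, 1.58]
contact_force: [-17.5, 12.1, 17.5]
gripper_width: 0.808
grip_force: 70.3
[-17.46992619  12.08287585  17.47659791] [1.89928241 3.28258277 0.13273216] [-3.13717155 -0.00807844  1.58030522] [ 0.53816212 -0.11234251  0.01419295]
```

```bash
python3 -c "
from h import *
get_image('top')
print([(r['conf'],atz('top',r['point'],.011)) for r in tip_of('stop_pointer','top')[:1]], telemetry.state()['contact_force'])
print(ticket.close_job())"
```

```text
[(0.78, array([ 0.46717461, -0.23710405,  0.011     ]))] [-17.16171326  12.0838365   16.71279845]
the job is handed in; nothing more can be done
None
```

I handed the job in at about 32 s of the 72 s allowed, with the gripper still pressing the cartridge into the corner at about 17 N on the back fence and 12 N on the end stop. The stop was set on its line to within about 1 mm and still looked aligned at first contact. That both fence blocks bear rests on the balanced twist at the wrist, not on a picture.

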